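# Sweep the cut stones into the tray's well

## Task

Sweep the three low cut stones (round, oval and rectangular) along the deck of the sorting tray with your fingertips and over its open edge, so that all three end lying in the sunken well. Only push them: do not pick up or carry any stone. Leave the upright crystal and the wooden ring cone standing where they are on the deck, and do not shift the things around the tray.

Things in the scene. Friction and masses are not known exactly. Their poses are not given: they have to be found in the camera images.
- tray: Fixed gem sorting tray, wooden rim, white deck, 236 mm (its x) by 310 mm (its y). Origin: centre of its underside, on the counter; z up. Flat raised deck, top 34 mm above the counter, x -112 to 112 mm, y -149 to 55 mm. Rim 6 mm thick, top 44 mm above the counter, round the whole outside. The tray stands elsewhere and turned up to 0.32 rad each time.
- deck_edge (a point): Middle of the deck's bare edge, at deck height, tray x = 0, y = 55 mm; axes as the tray's. The edge runs along x, no lip. Beyond it (+y) stones drop 30 mm into the well. Five things stand on the deck, one in each lane along y at tray x about -84, -42, 0, 42, 84 mm (order varies), y -90 to -15 mm, nothing between each and the well.
- well (a point): Middle of the well's floor: sunken open pocket at the tray's +y end, floor 4 mm above the counter, tray x -112 to 112 mm, y 55 to 149 mm; axes as the tray's.
- round_stone: Round polished cut stone with a low domed top, 30 mm across, 13 mm high, dark grey-green. Lies flat on the deck somewhere. 14 to 31 g. Origin: the middle of the stone, 6.5 mm above its underside; z up, any yaw.
- oval_stone: Oval flat polished cut stone, 34 mm (its x) by 22 mm (its y), 13 mm high, dark grey-green. Lies flat on the deck somewhere. 14 to 31 g. Origin: the middle of the stone, 6.5 mm above its underside; z up, any yaw.
- square_stone: Rectangular polished cut stone, 28 mm (its x) by 24 mm (its y), 13 mm high, dark grey-green. Lies flat on the deck somewhere. 14 to 31 g. Origin: the middle of the stone, 6.5 mm above its underside; z up, any yaw.
- crystal_tower: Upright pointed crystal of the same dark grey-green stone, 20 mm across, 50 mm tall, loose and easily tipped. Stands on the deck among the cut stones and must stay standing there. Origin: centre of its underside.
- ring_cone: Slim wooden cone for showing rings, 24 mm across the foot, 52 mm tall, loose. Stands on the deck among the cut stones and must stay standing there. Origin: centre of its underside.
- loupe: Folding magnifier, round steel lens housing 32 mm across and 22 mm high with a steel case arm, 64 mm long. Stands on the counter beside the tray, not part of the job. Origin: under the centre of the lens housing.
- agate_slab: Round agate slice 68 mm across standing upright on a wooden foot 60 by 80 mm, 78 mm tall. Stands on the counter beside the tray, not part of the job. Origin: centre of its underside.
- ring_box: Closed blue ring box, 50 by 55 mm, 38 mm high. Stands on the counter beside the tray, not part of the job. Origin: centre of its underside.
- bead_jar: Glass jar with a steel lid, 56 mm across, 70 mm tall. Stands on the counter beside the tray, not part of the job. Origin: centre of its underside.
- dish: Small brass bowl, 84 mm across, 30 mm high. Stands on the counter beside the tray, not part of the job. Origin: centre of its underside.
- pendant_stand: Black L-shaped pendant stand, foot 45 by 60 mm, 66 mm tall. Stands on the counter beside the tray, not part of the job. Origin: centre of its underside.
There are look-alikes about, which are no part of the job. Leave any turquoise look-alike of the square_stone alone. Leave any orange look-alike of the oval_stone alone.

How it is judged:
At the end, for the whole second after the job is handed in: Each cut stone's middle is inside the well (past the deck's edge, within the rim, under 36 mm above the counter) and at rest; the crystal tower and ring cone are upright (within 0.2 rad) and within 20 mm of where they began; the things around the tray within 30 mm (x of round_stone in the frame of tray between -0.113 and 0.113 m and y of round_stone in the frame of tray between 0.056 and 0.15 m and z of each of round_stone, oval_stone, square_stone in the frame of tray below 0.036 m and linear speed of each of round_stone, oval_stone, square_stone below 0.02 m/s and x of oval_stone in the frame of tray between -0.113 and 0.113 m and y of oval_stone in the frame of tray between 0.056 and 0.15 m and x of square_stone in the frame of tray between -0.113 and 0.113 m and y of square_stone in the frame of tray between 0.056 and 0.15 m and distance of each of crystal_tower, ring_cone from where it was at the start of the episode below 0.02 m and angle between each of crystal_tower, ring_cone's own z axis and vertical below 0.2 rad and distance of each of loupe, agate_slab, ring_box, bead_jar, dish, pendant_stand from where it was at the start of the episode below 0.03 m); the robot touches nothing.
It fails at once if a stone is lifted: its middle more than 12 mm above where it lies on the deck (z of any of round_stone, oval_stone, square_stone in the frame of tray above 0.0525 m).
It fails at once if a stone is carried out over the well: still at deck height with its middle more than 40 mm past the deck's edge ((y of round_stone in the frame of tray above 0.095 m and z of round_stone in the frame of tray above 0.0385 m) or (y of oval_stone in the frame of tray above 0.095 m and z of oval_stone in the frame of tray above 0.0385 m) or (y of square_stone in the frame of tray above 0.095 m and z of square_stone in the frame of tray above 0.0385 m)).
It fails at once if a stone leaves the tray (x of any of round_stone, oval_stone, square_stone in the frame of tray above 0.125 m or x of any of round_stone, oval_stone, square_stone in the frame of tray below -0.125 m or y of any of round_stone, oval_stone, square_stone in the frame of tray above 0.162 m or y of any of round_stone, oval_stone, square_stone in the frame of tray below -0.162 m).
It fails at once if the crystal tower or the ring cone is moved more than 20 mm or tipped over (distance of any of crystal_tower, ring_cone from where it was at the start of the episode above 0.02 m or angle between any of crystal_tower, ring_cone's own z axis and vertical above 0.5 rad).
It fails at once if something standing around the tray is moved more than 30 mm (distance of any of loupe, agate_slab, ring_box, bead_jar, dish, pendant_stand from where it was at the start of the episode above 0.03 m).
It also fails if it takes over 56 s, if anything falls off the work surface, if the arm or the gripper's body presses on something with over 40 N, if the wrist force passes 120 N, or if a joint passes its speed limit or range.

## Robot

A 7-joint arm with a two-finger parallel gripper is mounted at the origin on the work surface. World frame = base frame: x ahead of the robot, y to its left, z up, the work surface at z = 0. Lengths are in m, angles in rad, forces in N, time in s.
With the tool pointing down it reaches from about 0.4 to 0.85 m from the base axis. Payload 10.4 kg.
Tool frame: the origin (TCP) lies between the finger pads; the fingertips stand manip.tip_extent ahead of it and the grasp point (between the pads) lies 6 mm ahead of it (manip.tip_extent is the distance from the TCP to the fingertips, in m); z points along the fingers, y is the line along which they close (so a half turn about z gives the same grasp; the last joint's range is limited). The gripper opens to 85 mm and grips with 20 to 120 N. Pads are 22 mm wide; open, the fingers measure 114 mm over their backs; the gripper's body (76 mm by 85 mm) begins 54 mm behind the grasp point. The pads swing forward as they close: fully open they stand 13 mm farther back than shut.
Start: joints at [-0.023, 0.332, -0.065, 1.46, 0.022, 1.35, -0.088], TCP at [0.625, 0, 0.256] pointing down, gripper open.
Joint ranges: [-2.6, 2.6], [-0.5, 2.12], [-1.47, 1.34], [0.16, 2.42], [-1.27, 4.41], [0.06, 2.06], [-2.6, 2.6]. Speed limits (rad/s): [2.22, 2.22, 2.79, 2.79, 3.14, 3.14, 3.14].

## Interface

Orientations are given as a unit quaternion [x, y, z, w].
In Python, from workcell import get_obs, optics, workorder, manip gives the robot as it stands.
- The arm moves only by the tool jog_arm, never from a script. Its argument "increments" is a list of rows, each a list of 7 numbers: the shift along the tool's x, y, z in m, then the turn, a rotation vector about the tool's x, y, z in rad, then the opening, from -1 (shut) to 1 (fully open). A call has 1 to 5 rows; each row is the pose to reach, as a shift and turn from the pose commanded when the call began, along the tool's axes at that moment; what a row does not reach only later rows make up. A row lasts 1/12 s, in which the tool goes at most 41.7 mm and 7.16 degrees, less where a joint would pass 70% of its speed; a pose out of reach is approached as far as the arm can. A call with a gripper value outside its range is refused whole. The fingers move at their own pace and stop on an object; "grip_force" is the grip in N (left out, the last holds). Time passes only in rows, so rows that repeat a pose let the fingers close. It gives the time, the measured TCP pose, the force, the opening and the grip force at its end, in the units of the state.
- get_obs(): the state, without advancing time (a new reading comes with each control period).
- optics.camera(name): name is "scene" or "side" or "wrist"; returns a dict with "color" (400x640x3 uint8, red, green, blue), "depth" (400x640 float32, m along the optical axis (not along the pixel's ray), 0 where there is no reading), "K" (3x3 intrinsics, pixels), "R" (3x3) and "t" (3): a world point X has camera coordinates R X + t. Camera axes: x right, y down, z forward; pixel columns grow to the right and rows downward; lengths in m; the calibration is good to about 2 mm. A picture is of the moment at which its call begins.
- workorder.hand_in(): hands the job in; it is judged then, once.
The state is a dict: "clock": time; "joint_pos": joint angles; "joint_velocities": joint speeds; "tau": joint torques, N m; "position": TCP position; "ee_rot": TCP orientation; "ft_force": force on the tool from outside, world axes, zero at the start; "torque": the same for the moment, N m; "grip_width": opening from 0.0 (shut) to 1.0 (fully open); "grasp_force": force on a finger pad.
Only numpy, scipy, OpenCV 4.12 (cv2) and the standard library are available. Lean on these libraries where they do the work, as an engineer would, in place of code of your own. Each camera call takes 0.05 s, during which the arm holds its last target. There are 200 camera calls.

## Working session

There is one attempt and no reset: what is moved stays moved. The work goes in short steps, Python scripts to look and compute and a tool call to move; the robot and the scene stay as the last step left them, time stands still between calls to the robot, and variables do not carry over. Pictures are saved under pics/ and viewed, at most 11 in all, crops included, and the job is handed in when it is done.

Besides the shell and the picture viewer there is one more tool, called after "Call:" by a JSON object that holds its "op" and its "data". jog_arm: Moves the arm, as the interface text tells. Its arguments: {"type":"object","properties":{"increments":{"type":"array"},"grip_force":{"type":"number"}},"required":["increments"]}

```bash
mkdir -p pics; ls; python3 - <<'E'
from workcell import get_obs, optics, workorder, manip
import cv2,numpy as np
print(get_obs(), manip.tip_extent)
ims=[]
for n in ["scene","side","wrist"]:
    c=optics.camera(n); np.savez(f"{n}0.npz",**c)
    cv2.imwrite(f"pics/{n}0.png",c["color"][:,:,::-1]); print(n,c["K"].tolist(),(-c["R"].T@c["t"]).round(3))
E
```

```text
pics
{'clock': 0.0, 'joint_pos': array([-0.0226085 ,  0.3328754 , -0.06470422,  1.4609613 ,  0.02158329,
        1.34986807, -0.08851263]), 'joint_velocities': array([-0.00124603,  0.00020545,  0.00010334,  0.00036342,  0.00050208,
        0.00019579, -0.0002829 ]), 'tau': array([ 4.98105128e-04, -6.25449800e+01,  4.97091911e-02, -3.91610491e+01,
        1.63588714e-02,  9.83294769e-03, -6.01235030e-06]), 'position': array([6.24660662e-01, 9.52344026e-06, 2.55504158e-01]), 'ee_rot': array([ 7.07100381e-01,  7.07112826e-01, -5.17674804e-04, -4.83997959e-04]), 'ft_force': array([-0.03260383, -0.27164409, -0.00195277]), 'torque': array([ 0.0225694 , -0.01990621,  0.01868596]), 'grasp_force': 0.0, 'grip_width': 0.9984161760770257} 0.025
scene [[425.918089119976, 0.0, 323.2940403966598], [0.0, 425.918089119976, 201.55099130101598], [0.0, 0.0, 1.0]] [0.987 0.162 0.86 ]
side [[389.73767116336967, 0.0, 313.4449912136574], [0.0, 389.73767116336967, 200.34973942769437], [0.0, 0.0, 1.0]] [ 0.303 -0.595  0.578]
wrist [[284.7542432884716, 0.0, 316.6794690037473], [0.0, 284.7542432884716, 201.84055495360585], [0.0, 0.0, 1.0]] [0.625 0.075 0.373]
```

View pics/scene0.png

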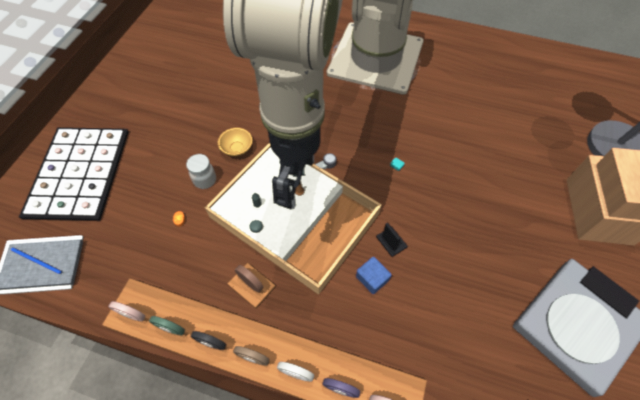

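View pics/wrist0.png

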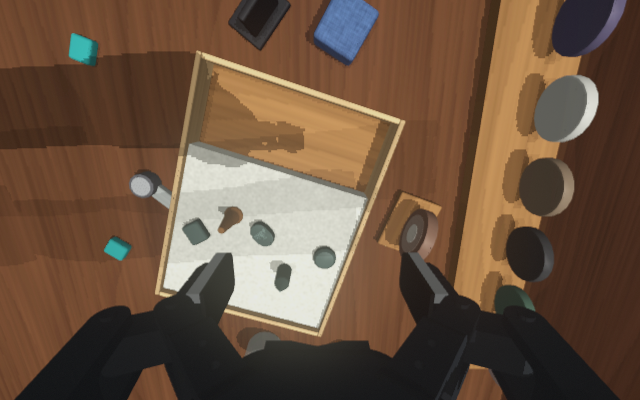

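View pics/side0.png

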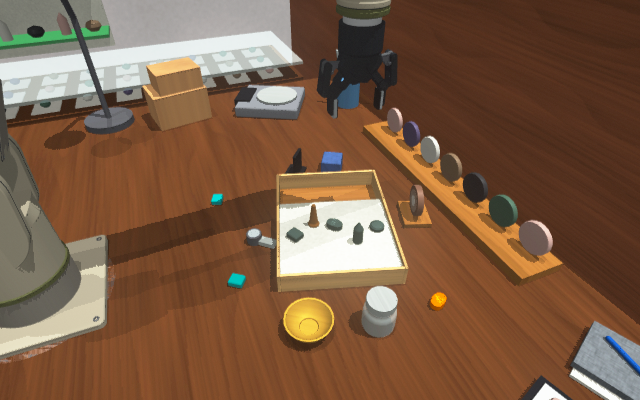

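The wrist view shows the tray, with its well at the top. On the deck are the square stone (196,231), ring cone (231,220), a stone at (262,233), crystal (283,277) and a stone at (324,257). I still have to tell which of those two stones is round and which is oval.

Possible mix-ups for the targets are the crystal at (283,277), turquoise blocks at (83,49) and (117,249), and the orange oval in the side view at (438,300). All except the crystal lie off the tray. The side view agrees, with stones at (295,235), (334,224) and (377,226).

```bash
cat > h.py <<'E'
import numpy as np, cv2
def ray(c,px):
    o=-c["R"].T@c["t"]; d=c["R"].T@np.linalg.inv(c["K"])@np.array([px[0],px[1],1.]); return o,d
def onz(c,px,z):
    o,d=ray(c,px); return (o+d*(z-o[2])/d[2])
def tri(c1,p1,c2,p2):
    o1,d1=ray(c1,p1);o2,d2=ray(c2,p2)
    A=np.stack([d1,-d2],1); s=np.linalg.lstsq(A,o2-o1,rcond=None)[0]
    a,b=o1+s[0]*d1,o2+s[1]*d2; return (a+b)/2,np.linalg.norm(a-b)
def blobs(c,poly,amin=40):
    im=cv2.cvtColor(c["color"],cv2.COLOR_RGB2HSV).astype(int)
    m=((im[...,2]<125)).astype(np.uint8)
    pm=np.zeros_like(m); cv2.fillPoly(pm,[np.array(poly,np.int32)],1)
    n,l,s,ce=cv2.connectedComponentsWithStats(m*pm)
    out=[]
    for i in range(1,n):
        if s[i,4]>=amin:
            cn=max(cv2.findContours((l==i).astype(np.uint8),0,1)[0],key=len)
            out.append((ce[i].round(1),s[i,4],cv2.minAreaRect(cn),c["color"][l==i].mean(0).round()))
    return out
E
python3 - <<'E'
from h import *
W=dict(np.load("wrist0.npz"));S=dict(np.load("side0.npz"))
C=[onz(W,p,.044) for p in [(198,53),(403,122),(320,333),(158,293)]]
for c in C: print(c.round(4))
print([round(float(np.linalg.norm(C[i]-C[(i+1)%4])),4) for i in range(4)])
sc=[tri(W,a,S,b) for a,b in [((198,53),(277,175)),((403,122),(378,171)),((320,333),(404,268))]]
for p,e in sc: print("tri",p.round(4),round(e,4))
for n,c,poly in [("W",W,[(188,152),(364,200),(325,320),(240,300),(232,255),(205,255),(172,285)]),("S",S,[(280,208),(386,204),(398,262),(282,270)])]:
    for b in blobs(c,poly): print(n,b[0],b[1],np.round(b[2][1],1),round(b[2][2]),b[3])
a=cv2.resize(W["color"][140:340,150:375],None,fx=3.3,fy=3,interpolation=2)[:,:,::-1]
a=cv2.resize(W["color"][140:340,150:375],(675,600),interpolation=cv2.INTER_CUBIC)[:,:,::-1]
cv2.imwrite("pics/crop.png",a)
E
```

```text
[0.5012 0.1346 0.044 ]
[0.7207 0.0653 0.044 ]
[ 0.6292 -0.2214  0.044 ]
[ 0.4113 -0.1559  0.044 ]
[0.2302, 0.301, 0.2276, 0.3042]
tri [0.4997 0.1354 0.0406] 0.0004
tri [0.7267 0.0637 0.0364] 0.0079
tri [ 0.6265 -0.2239  0.0392] 0.0062
W [229.7 217.6] 302 [16.1 26.5] 17 [101.  84.  65.]
W [195.9 231.2] 449 [23.1 20.6] 58 [ 91. 101.  93.]
W [262.4 232.9] 350 [26.2 18.4] 45 [ 99. 109. 101.]
W [323.1 256. ] 259 [21. 22.] 90 [ 98. 107.  99.]
W [223.3 254.1] 47 [ 2. 16.] 90 [90. 92. 86.]
W [333.3 290.5] 67 [ 1.3 62. ] 21 [115. 102.  80.]
W [282.6 276.6] 333 [13.9 26.8] 10 [86. 92. 82.]
S [312.4 216.7] 104 [ 7.6 19.4] 12 [110.  83.  56.]
S [333.7 224.8] 140 [11. 15.] 90 [ 92. 103.  93.]
S [375.3 227. ] 85 [10. 14.] 90 [ 94. 104.  95.]
S [357.6 233.8] 174 [20.  9.] 90 [85. 92. 82.]
S [294.4 234.7] 161 [15.3 12.2] 34 [ 89. 101.  92.]
```

View pics/crop.png

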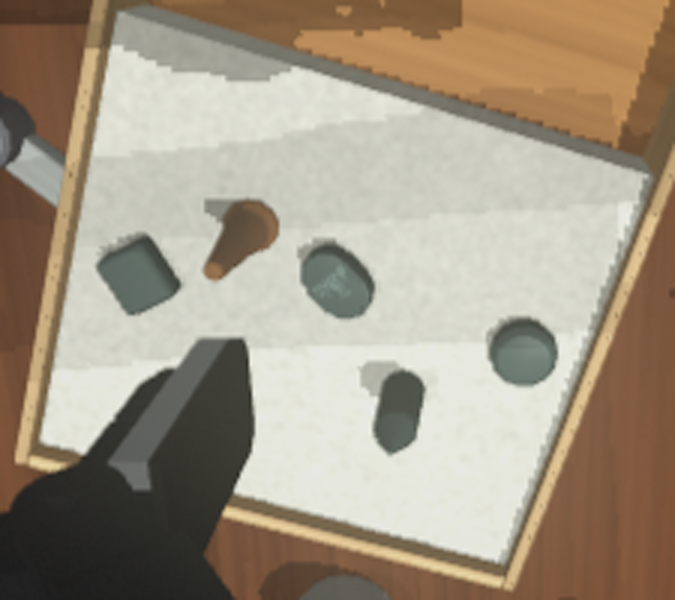

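The crop confirms it: square stone (138,273), ring cone with its foot at (255,225), oval stone (338,280), crystal with its foot at (408,385), and round stone (523,352). The bare deck edge runs from (120,8) to (650,172).

```bash
python3 - <<'E'
from h import *
W=dict(np.load("wrist0.npz"));S=dict(np.load("side0.npz"))
C=np.array([onz(W,p,.044) for p in [(198,53),(403,122),(320,333),(158,293)]])[:,:2]
L=np.array([[-.118,.155],[.118,.155],[.118,-.155],[-.118,-.155]])
cen=C.mean(0); H=L.T@(C-cen); U,_,Vt=np.linalg.svd(H); R=(U@Vt).T; yaw=np.arctan2(R[1,0],R[0,0])
print("cen",cen,"yaw",yaw,"res",(C-cen-L@R.T).round(4).tolist())
e=lambda p:(R.T@(p[:2]-cen)).round(4)
for p in [(190,143),(367,197)]: print("edge",e(onz(W,p,.034)))
for n,a,b in [("square",(195.9,231.2),(294.4,234.7)),("oval",(262.4,232.9),(333.7,224.8)),("round",(323.1,256),(375.3,227))]:
    p,err=tri(W,a,S,b); q=onz(W,a,.042); print(n,p.round(4),round(err,4),"plane",q.round(4),"tray",e(q))
for n,a,z in [("cone",(235,215),.036),("crystal",(285.5,269.5),.036)]:
    q=onz(W,a,z); print(n,q.round(4),e(q))
p,er=tri(W,(235,215),S,(313,224)); print(p,er)
np.savez("tray.npz",cen=cen,R=R,yaw=yaw)
E
```

```text
cen [ 0.56558567 -0.04435345] yaw -0.30233587488264657 res [[0.0021, -0.0041], [-0.0037, -0.0031], [-0.0028, 0.006], [0.0045, 0.0012]]
edge [-0.1109  0.0553]
edge [0.11   0.0552]
square [ 0.4706 -0.0681  0.0387] 0.0012 plane [ 0.4727 -0.0669  0.042 ] tray [-0.082  -0.0492]
oval [ 0.5546 -0.0707  0.0378] 0.0017 plane [ 0.5562 -0.0692  0.042 ] tray [-0.0015 -0.0265]
round [ 0.632  -0.1052  0.0342] 0.0023 plane [ 0.6329 -0.1016  0.042 ] tray [ 0.0813 -0.0346]
cone [ 0.5219 -0.0474  0.036 ] [-0.0408 -0.0159]
crystal [ 0.5829 -0.1249  0.036 ] [ 0.0405 -0.0717]
[ 0.51935166 -0.04790915  0.03272622] 0.003400189012443804
```

Call:
{"op": "jog_arm", "data": {"increments": [[-0.036,-0.001,0.02,0,0,0.1,-0.8],[-0.072,-0.002,0.05,0,0,0.2,-0.8],[-0.108,-0.004,0.08,0,0,0.302,-0.8],[-0.143,-0.0045,0.11,0,0,0.302,-0.8],[-0.143,-0.0045,0.11,0,0,0.302,-0.8]]}}

```text
clock: 0.57
position: [0.6174, -0.1487, 0.1419]
ee_rot: [0.807, 0.59, -0.003, -0.001]
ft_force: [-0.4, -0.8, 0.0]
grip_width: 0.302
grasp_force: 0.0
```

Call:
{"op": "jog_arm", "data": {"increments": [[0,0,0,0,0,0,-0.8],[0,0,0,0,0,0,-0.8]]}}

```text
clock: 0.73
position: [0.6202, -0.1431, 0.1457]
ee_rot: [0.806, 0.592, -0.0, -0.001]
ft_force: [0.7, 1.2, 0.8]
grip_width: 0.1
grasp_force: 0.0
```

```bash
cat > st.py <<'E'
from workcell import get_obs
import numpy as np
from scipy.spatial.transform import Rotation as Ro
T=np.load("tray.npz"); o=get_obs(); p=o["position"]; R=T["R"]
q=Ro.from_quat(o["ee_rot"]).as_matrix()
print("t",round(o["clock"],2),"tray xy",(R.T@(p[:2]-T["cen"])).round(4),"z",p[2].round(4),"toolx in tray",(R.T@q[:2,0]).round(3),"tz",q[:,2].round(3),"F",o["ft_force"].round(1),"w",round(o["grip_width"],3))
E
python3 - <<'E'
import st,cv2
from workcell import optics
c=optics.camera("side"); cv2.imwrite("pics/side1.png",cv2.resize(c["color"][80:320,220:460],(600,600),interpolation=cv2.INTER_CUBIC)[:,:,::-1])
E
```

```text
t 0.73 tray xy [ 0.0815 -0.078 ] z 0.1457 toolx in tray [0. 1.] tz [-0.001  0.001 -1.   ] F [0.7 1.2 0.8] w 0.1
```

View pics/side1.png

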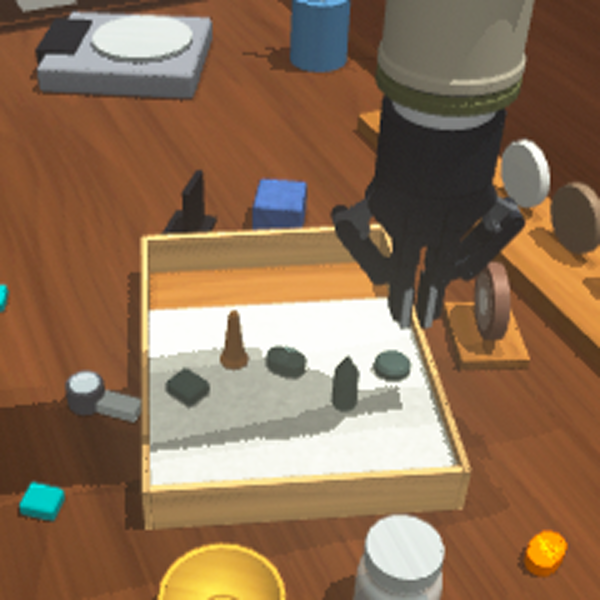

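The side crop shows the nearly shut fingertips at (415,320), with linkage knees flaring out to (345,215) and (515,220). The crystal (345,385) and cone (233,340) are in neighbouring lanes. I'll measure how wide the gripper is at each height to check clearance.

```bash
python3 - <<'E'
import numpy as np
from workcell import optics,get_obs
T=np.load("tray.npz"); p=get_obs()["position"]
P=[]
for n in ("side","scene"):
    c=optics.camera(n); d=c["depth"]; v,u=np.nonzero(d>0); z=d[v,u]
    X=np.stack([u,v,np.ones_like(u)],0)*z; X=np.linalg.inv(c["K"])@X
    X=(c["R"].T@(X-c["t"][:,None])).T; X=X-p; X[:,:2]=X[:,:2]@T["R"]; P.append(X)
P=np.concatenate(P); P=P[(np.abs(P[:,0])<.1)&(np.abs(P[:,1])<.06)]
for h in range(-35,75,8):
    q=P[(P[:,2]*1000>=h)&(P[:,2]*1000<h+8)]
    if len(q): print("above tip",h+25,len(q),(np.percentile(q[:,:2],[2,98],axis=0)*1000).round().tolist())
E
```

```text
above tip -10 1 [[4.0, 8.0], [4.0, 8.0]]
above tip -2 40 [[-13.0, -13.0], [13.0, 12.0]]
above tip 6 97 [[-18.0, -13.0], [16.0, 13.0]]
above tip 14 114 [[-18.0, -13.0], [17.0, 13.0]]
above tip 22 115 [[-19.0, -13.0], [17.0, 13.0]]
above tip 30 99 [[-19.0, -14.0], [17.0, 13.0]]
above tip 38 126 [[-26.0, -15.0], [27.0, 15.0]]
above tip 46 268 [[-36.0, -15.0], [35.0, 15.0]]
above tip 54 325 [[-42.0, -15.0], [40.0, 15.0]]
above tip 62 245 [[-48.0, -19.0], [46.0, 18.0]]
above tip 70 304 [[-52.0, -19.0], [51.0, 19.0]]
above tip 78 324 [[-58.0, -19.0], [56.0, 19.0]]
above tip 86 446 [[-63.0, -21.0], [61.0, 19.0]]
above tip 94 530 [[-60.0, -22.0], [61.0, 22.0]]
```

Call:
{"op": "jog_arm", "data": {"increments": [[0.006,0.0025,0.03,0,0,0,-0.8],[0.006,0.0025,0.055,0,0,0,-0.8],[0.006,0.0025,0.075,0,0,0,-0.8],[0.006,0.0025,0.082,0,0,0,-0.8],[0.006,0.0025,0.082,0,0,0,-0.8]]}}

```text
clock: 1.3
position: [0.6242, -0.1366, 0.0634]
ee_rot: [0.805, 0.593, -0.001, -0.001]
ft_force: [0.2, 0.9, 0.2]
grip_width: 0.099
grasp_force: 0.0
```

```bash
python3 st.py; python3 - <<'E'
from h import *
from workcell import optics
c=optics.camera("wrist"); np.savez("wrist1.npz",**c); cv2.imwrite("pics/wrist1.png",c["color"][:,:,::-1])
E
```

```text
t 1.3 tray xy [ 0.0835 -0.0706] z 0.0634 toolx in tray [-0.002  1.   ] tz [-0.002  0.001 -1.   ] F [0.2 0.9 0.2] w 0.099
```

View pics/wrist1.png

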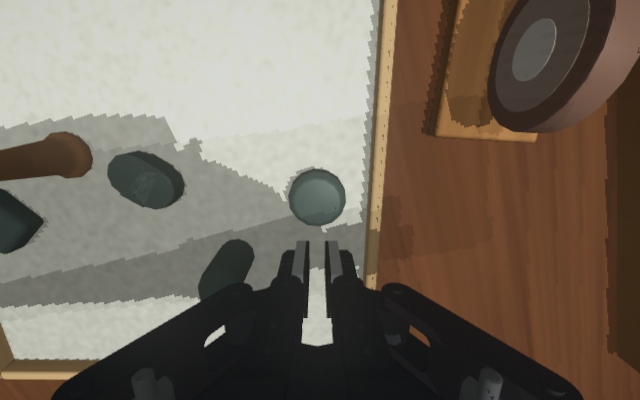

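The wrist view shows the round stone (317,198) centred in front of the fingertips (318,245), and the crystal (225,268) standing clear. I'll push now.

Call:
{"op": "jog_arm", "data": {"increments": [[0.006,0,0,0,0,0,-0.8],[0.013,0,0,0,0,0,-0.8],[0.021,0,0,0,0,0,-0.8],[0.03,0,0,0,0,0,-0.8],[0.039,0,0,0,0,0,-0.8]]}}

```text
clock: 1.77
position: [0.6373, -0.1002, 0.0656]
ee_rot: [0.805, 0.593, 0.001, 0.001]
ft_force: [-1.9, -3.5, 7.3]
grip_width: 0.097
grasp_force: 3.2
```

Call:
{"op": "jog_arm", "data": {"increments": [[0.009,0,0,0,0,0,-0.8],[0.018,0,0,0,0,0,-0.8],[0.027,0,0,0,0,0,-0.8],[0.035,0,0,0,0,0,-0.8],[0.042,0,0,0,0,0,-0.8]]}}

```text
clock: 2.18
position: [0.6498, -0.0601, 0.0656]
ee_rot: [0.805, 0.593, 0.001, 0.001]
ft_force: [-1.4, -3.4, 7.1]
grip_width: 0.102
grasp_force: 3.3
```

```bash
python3 st.py; python3 - <<'E'
from h import *
from workcell import optics
c=optics.camera("wrist"); cv2.imwrite("pics/wrist2.png",c["color"][:,:,::-1])
E
```

```text
t 2.18 tray xy [0.0851 0.0101] z 0.0656 toolx in tray [-0.001  1.   ] tz [ 0.002 -0.001 -1.   ] F [-1.4 -3.4  7.1] w 0.102
```

View pics/wrist2.png

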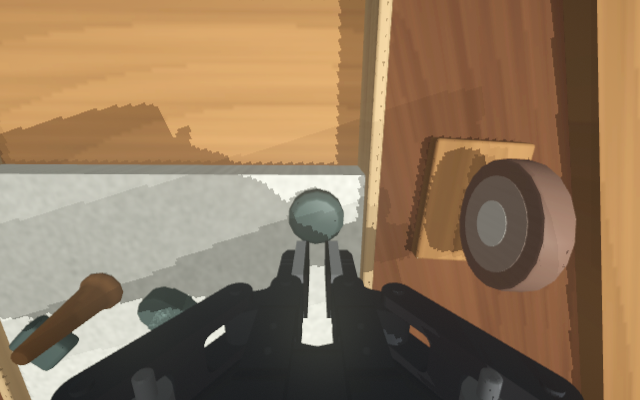

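The round stone (317,215) is still centred ahead of the fingertips and close to the edge (row 168). I'll finish this push, then run the next ones about 3 mm lower because there is some upward force.

Call:
{"op": "jog_arm", "data": {"increments": [[0.008,0,0,0,0,0,-0.8],[0.016,0,0,0,0,0,-0.8],[0.024,0,0,0,0,0,-0.8],[0.031,0,0,0,0,0,-0.8],[0.031,0,0,0,0,0,-0.8]]}}

```text
clock: 2.65
position: [0.6596, -0.0287, 0.0659]
ee_rot: [0.805, 0.593, 0.001, 0.001]
ft_force: [0.3, -1.3, 5.8]
grip_width: 0.1
grasp_force: 2.7
```

```bash
python3 st.py; python3 - <<'E'
from h import *
from workcell import optics
c=optics.camera("wrist"); cv2.imwrite("pics/wrist3.png",c["color"][:,:,::-1])
E
```

```text
t 2.65 tray xy [0.0851 0.043 ] z 0.0659 toolx in tray [-0.002  1.   ] tz [ 0.003  0.001 -1.   ] F [ 0.3 -1.3  5.8] w 0.1
```

View pics/wrist3.png

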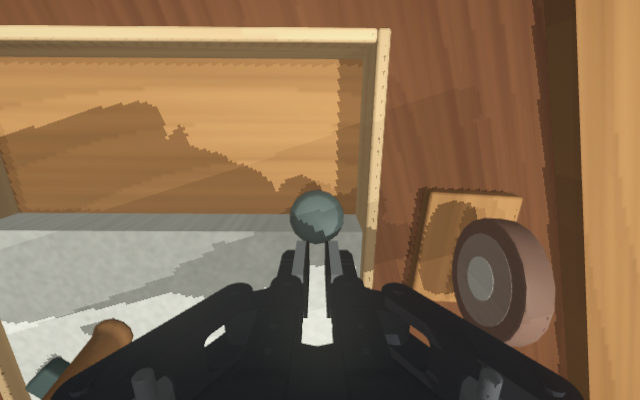

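The round stone (317,217) is past the edge (row 220) but held lightly between and under the fingertips. Opening the fingers slightly should let it drop.

Call:
{"op": "jog_arm", "data": {"increments": [[0,0,0,0,0,0,-0.65],[0,0,0,0,0,0,-0.6],[0,0,0,0,0,0,-0.6],[0,0,-0.001,0,0,0,-0.6],[0,0,-0.002,0,0,0,-0.6]]}}

```text
clock: 3.12
position: [0.6578, -0.0309, 0.0661]
ee_rot: [0.805, 0.593, -0.0, -0.0]
ft_force: [-0.5, 0.2, -0.3]
grip_width: 0.198
grasp_force: 0.0
```

```bash
cat > wb.py <<'E'
from h import *
from workcell import optics
import sys,st
T=np.load("tray.npz")
c=optics.camera("wrist"); np.savez("last.npz",**c)
X=lambda x,y,z:c["K"]@(c["R"]@np.array([*(T["R"]@[x,y]+T["cen"]),z])+c["t"])
im=c["color"].astype(int)
m=((im.max(2)<135)&(im.max(2)>45)&(im[...,1]-im[...,0]>=4)).astype(np.uint8)
n,l,s,ce=cv2.connectedComponentsWithStats(m)
for i in range(1,n):
    if s[i,4]>120:
        v,u=np.nonzero(l==i); d=np.median(c["depth"][v,u]); p=c["R"].T@(np.linalg.inv(c["K"])@np.array([*ce[i],1])*d-c["t"])
        print("blob",ce[i].round(),s[i,4],"tray",(T["R"].T@(p[:2]-T["cen"])).round(3),"top z",p[2].round(3))
E
python3 wb.py
```

```text
t 3.12 tray xy [0.084  0.0403] z 0.0661 toolx in tray [-0.  1.] tz [-0.001  0.    -1.   ] F [-0.5  0.2 -0.3] w 0.198
blob [317. 158.] 1723 tray [0.085 0.09 ] top z 0.016
blob [ 48. 373.] 807 tray [-0.083 -0.04 ] top z 0.045
```

The round stone is in the well (its top is at z 0.016). Next I lift and move behind the oval stone with the fingers shut.

Call:
{"op": "jog_arm", "data": {"increments": [[0,0,-0.035,0,0,0,-1],[0,0,-0.07,0,0,0,-1],[-0.03,-0.025,-0.085,0,0,0,-1],[-0.06,-0.05,-0.085,0,0,0,-1],[-0.09,-0.075,-0.085,0,0,0,-1]]}}

```text
clock: 3.58
position: [0.5592, -0.0952, 0.1526]
ee_rot: [0.805, 0.593, 0.001, 0.001]
ft_force: [0.8, -1.3, -0.5]
grip_width: -0.001
grasp_force: 0.0
```

Call:
{"op": "jog_arm", "data": {"increments": [[-0.016,-0.009,0,0,0,0,-1],[-0.016,-0.009,0,0,0,0,-1],[-0.016,-0.009,0,0,0,0,-1]]}}

```text
clock: 3.83
position: [0.5458, -0.1082, 0.1519]
ee_rot: [0.806, 0.592, 0.0, 0.0]
ft_force: [-1.0, 1.6, -1.3]
grip_width: 0.003
grasp_force: 0.0
```

```bash
python3 wb.py
```

```text
t 3.83 tray xy [ 0.0002 -0.0669] z 0.1519 toolx in tray [0.002 1.   ] tz [ 0.001 -0.    -1.   ] F [-1.   1.6 -1.3] w 0.003
blob [421.   8.] 608 tray [0.082 0.085] top z 0.016
blob [313. 161.] 846 tray [-0.002 -0.028] top z 0.046
blob [215. 187.] 1009 tray [-0.081 -0.049] top z 0.046
blob [366. 221.] 519 tray [ 0.038 -0.068] top z 0.072
blob [128. 249.] 348 tray [-0.19  -0.123] top z 0.008
blob [630. 395.] 207 tray [ 0.368 -0.308] top z 0.018
```

Call:
{"op": "jog_arm", "data": {"increments": [[0,-0.001,0.03,0,0,0,-1],[0,-0.001,0.055,0,0,0,-1],[0,-0.001,0.075,0,0,0,-1],[0,-0.001,0.087,0,0,0,-1],[0,-0.001,0.091,0,0,0,-1]]}}

```text
clock: 4.3
position: [0.5448, -0.1057, 0.059]
ee_rot: [0.805, 0.593, -0.001, -0.001]
ft_force: [-17.4, 3.9, 33.4]
grip_width: 0.006
grasp_force: 16.8
```

Call:
{"op": "jog_arm", "data": {"increments": [[0.007,0,0,0,0,0,-1],[0.015,0,0,0,0,0,-1],[0.023,0,0,0,0,0,-1],[0.031,0,0,0,0,0,-1],[0.039,0,0,0,0,0,-1]]}}

```text
clock: 4.72
position: [0.5576, -0.0685, 0.0607]
ee_rot: [0.805, 0.593, 0.0, 0.0]
ft_force: [0.2, 0.4, 0.6]
grip_width: 0.0
grasp_force: 0.1
```

```bash
python3 wb.py; python3 -c "
from h import *
cv2.imwrite('pics/w4.png',np.load('last.npz')['color'][:,:,::-1])"
```

```text
t 4.72 tray xy [-0.0004 -0.0254] z 0.0607 toolx in tray [-0.001  1.   ] tz [ 0.001  0.    -1.   ] F [0.2 0.4 0.6] w 0.0
blob [486.  29.] 2849 tray [0.085 0.09 ] top z 0.016
blob [303. 221.] 2444 tray [-0.006 -0.002] top z 0.046
blob [166. 317.] 203 tray [-0.083 -0.058] top z 0.047
blob [ 59. 357.] 1601 tray [-0.191 -0.123] top z 0.011
```

View pics/w4.png

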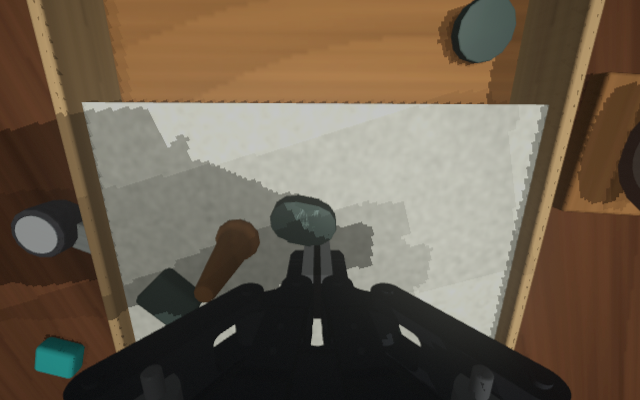

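The oval stone (303,221) is slightly left of the fingertips (317,262). The cone (240,240) and crystal are standing, and the round stone (485,30) is in the well. I'll push until clear of the cone, then re-centre.

Call:
{"op": "jog_arm", "data": {"increments": [[0.008,0,0,0,0,0,-1],[0.016,0,0,0,0,0,-1],[0.024,0,0,0,0,0,-1],[0.03,0,0,0,0,0,-1],[0.03,0,0,0,0,0,-1]]}}

```text
clock: 5.18
position: [0.5663, -0.0392, 0.0603]
ee_rot: [0.805, 0.594, 0.0, -0.0]
ft_force: [0.5, 0.5, 0.0]
grip_width: 0.002
grasp_force: 0.0
```

```bash
python3 wb.py
```

```text
t 5.18 tray xy [-0.0009  0.0052] z 0.0603 toolx in tray [-0.002  1.   ] tz [ 0.     0.001 -1.   ] F [0.5 0.5 0. ] w 0.002
blob [478.  93.] 2354 tray [0.085 0.091] top z 0.016
blob [293. 226.] 2381 tray [-0.012  0.026] top z 0.047
blob [ 62. 378.] 358 tray [-0.196 -0.115] top z 0.008
```

Call:
{"op": "jog_arm", "data": {"increments": [[0.007,0,0,0,0,0,-1],[0.014,0,0,0,0,0,-1],[0.014,0,0,0,0,0,-1],[0.009,-0.006,0,0,0,0,-1],[0.009,-0.014,0,0,0,0,-1]]}}

```text
clock: 5.65
position: [0.5546, -0.0296, 0.0602]
ee_rot: [0.806, 0.592, -0.0, 0.0]
ft_force: [1.3, -0.3, -0.4]
grip_width: -0.002
grasp_force: 0.0
```

```bash
python3 wb.py
```

```text
t 5.65 tray xy [-0.0149  0.0108] z 0.0602 toolx in tray [0.001 1.   ] tz [-0.    -0.001 -1.   ] F [ 1.3 -0.3 -0.4] w -0.002
blob [502. 103.] 2292 tray [0.085 0.091] top z 0.016
blob [315. 215.] 2250 tray [-0.015  0.038] top z 0.047
```

Call:
{"op": "jog_arm", "data": {"increments": [[0.008,0,0,0,0,0,-1],[0.016,0,0,0,0,0,-1],[0.023,0,0,0,0,0,-1],[0.03,0,0,0,0,0,-1],[0.034,0,0,0,0,0,-1]]}}

```text
clock: 6.12
position: [0.5658, 0.0059, 0.0604]
ee_rot: [0.805, 0.593, 0.0, -0.0]
ft_force: [0.4, -0.9, 0.4]
grip_width: -0.003
grasp_force: 0.0
```

```bash
python3 wb.py
```

```text
t 6.12 tray xy [-0.0148  0.048 ] z 0.0604 toolx in tray [-0.002  1.   ] tz [ 0.     0.001 -1.   ] F [ 0.4 -0.9  0.4] w -0.003
blob [488. 173.] 1846 tray [0.084 0.09 ] top z 0.017
blob [320. 213.] 848 tray [-0.012  0.069] top z 0.026
```

Call:
{"op": "jog_arm", "data": {"increments": [[0,0,-0.035,0,0,0,-1],[0,0,-0.07,0,0,0,-1],[-0.03,-0.015,-0.09,0,0,0,-1],[-0.07,-0.033,-0.09,0,0,0,-1],[-0.105,-0.05,-0.09,0,0,0,-1]]}}

```text
clock: 6.58
position: [0.4864, -0.0819, 0.1517]
ee_rot: [0.805, 0.593, 0.001, 0.001]
ft_force: [-0.7, -1.7, -0.1]
grip_width: 0.001
grasp_force: 0.0
```

Call:
{"op": "jog_arm", "data": {"increments": [[-0.035,-0.017,0,0,0,0,-1],[-0.035,-0.017,0,0,0,0,-1],[-0.035,-0.017,0,0,0,0,-1]]}}

```text
clock: 6.83
position: [0.4586, -0.1114, 0.1507]
ee_rot: [0.807, 0.591, 0.0, 0.0]
ft_force: [1.3, 0.0, 1.0]
grip_width: 0.002
grasp_force: 0.0
```

```bash
python3 wb.py; python3 -c "
from h import *
cv2.imwrite('pics/w5.png',np.load('last.npz')['color'][:,:,::-1])"
```

```text
t 6.83 tray xy [-0.0821 -0.0959] z 0.1507 toolx in tray [0.004 1.   ] tz [ 0.001 -0.    -1.   ] F [1.3 0.  1. ] w 0.002
blob [316. 152.] 1070 tray [-0.082 -0.05 ] top z 0.046
blob [478. 183.] 730 tray [ 0.033 -0.069] top z 0.071
blob [203. 222.] 395 tray [-0.192 -0.121] top z 0.011
```

View pics/w5.png

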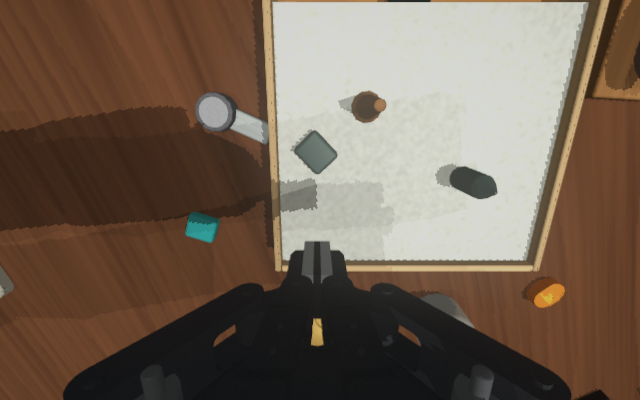

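The view shows the square stone (316,152) with a corner towards the tool. The cone (368,106) and crystal (472,182) are standing. A small finger gap should cradle that corner.

Call:
{"op": "jog_arm", "data": {"increments": [[0.003,0,0.03,0,0,0,-0.8],[0.003,0,0.055,0,0,0,-0.8],[0.003,0,0.073,0,0,0,-0.8],[0.003,0,0.084,0,0,0,-0.8],[0.003,0,0.089,0,0,0,-0.8]]}}

```text
clock: 7.3
position: [0.4604, -0.1057, 0.0597]
ee_rot: [0.805, 0.593, -0.001, -0.001]
ft_force: [0.0, -0.3, -0.0]
grip_width: 0.1
grasp_force: 0.0
```

Call:
{"op": "jog_arm", "data": {"increments": [[0.008,0,0,0,0,0,-0.8],[0.016,0,0,0,0,0,-0.8],[0.024,0,0,0,0,0,-0.8],[0.032,0,0,0,0,0,-0.8],[0.04,0,0,0,0,0,-0.8]]}}

```text
clock: 7.72
position: [0.4733, -0.0674, 0.0621]
ee_rot: [0.805, 0.593, 0.001, 0.0]
ft_force: [0.0, 0.1, -0.1]
grip_width: 0.103
grasp_force: 0.2
```

```bash
python3 wb.py
```

```text
t 7.72 tray xy [-0.0812 -0.0494] z 0.0621 toolx in tray [-0.001  1.   ] tz [ 0.002  0.    -1.   ] F [ 0.   0.1 -0.1] w 0.103
blob [458.  22.] 1984 tray [-0.013  0.067] top z 0.025
blob [314. 216.] 2504 tray [-0.082 -0.024] top z 0.046
blob [221. 205.] 269 tray [-0.14  -0.029] top z 0.012
blob [557. 318.] 2905 tray [ 0.033 -0.067] top z 0.067
blob [156. 318.] 357 tray [-0.196 -0.115] top z 0.009
```

Call:
{"op": "jog_arm", "data": {"increments": [[0.008,0,0,0,0,0,-0.8],[0.016,0,0,0,0,0,-0.8],[0.024,0,0,0,0,0,-0.8],[0.032,0,0,0,0,0,-0.8],[0.04,0,0,0,0,0,-0.8]]}}

```text
clock: 8.18
position: [0.4846, -0.0296, 0.0613]
ee_rot: [0.805, 0.593, 0.0, -0.0]
ft_force: [0.7, 0.3, 0.6]
grip_width: 0.098
grasp_force: 0.2
```

```bash
python3 wb.py
```

```text
t 8.18 tray xy [-0.0817 -0.01  ] z 0.0613 toolx in tray [-0.  1.] tz [ 0.  0. -1.] F [0.7 0.3 0.6] w 0.098
blob [ 6. 21.] 500 tray [-0.247  0.112] top z 0.005
blob [624.  67.] 1626 tray [0.079 0.088] top z 0.016
blob [451. 108.] 1421 tray [-0.012  0.067] top z 0.025
blob [314. 217.] 2492 tray [-0.082  0.016] top z 0.046
blob [523. 347.] 561 tray [ 0.038 -0.064] top z 0.046
```

Call:
{"op": "jog_arm", "data": {"increments": [[0.008,0,0,0,0,0,-0.8],[0.016,0,0,0,0,0,-0.8],[0.024,0,0,0,0,0,-0.8],[0.032,0,0,0,0,0,-0.8],[0.04,0,0,0,0,0,-0.8]]}}

```text
clock: 8.65
position: [0.4965, 0.0087, 0.0613]
ee_rot: [0.805, 0.593, 0.0, -0.0]
ft_force: [-1.4, -0.1, -0.3]
grip_width: 0.101
grasp_force: 0.1
```

Call:
{"op": "jog_arm", "data": {"increments": [[0.006,0,0,0,0,0,-0.8],[0.01,0,0,0,0,0,-0.8],[0.01,0,0,0,0,0,-0.8]]}}

```text
clock: 8.9
position: [0.4994, 0.0184, 0.0613]
ee_rot: [0.805, 0.593, 0.0, -0.0]
ft_force: [-0.6, 0.3, 0.0]
grip_width: 0.102
grasp_force: 0.0
```

```bash
python3 wb.py
```

```text
t 8.9 tray xy [-0.0818  0.0402] z 0.0613 toolx in tray [-0.002  1.   ] tz [ 0.  0. -1.] F [-0.6  0.3  0. ] w 0.102
blob [ 27. 109.] 950 tray [-0.247  0.117] top z 0.007
blob [607. 159.] 1936 tray [0.084 0.09 ] top z 0.016
blob [322. 185.] 1183 tray [-0.078  0.079] top z 0.032
blob [439. 201.] 1063 tray [-0.012  0.068] top z 0.025
```

Call:
{"op": "jog_arm", "data": {"increments": [[0,0,-0.03,0,0,0,-0.8],[0,0,-0.07,0,0,0,-0.8],[-0.02,0.03,-0.1,0,0,0,-0.8],[-0.04,0.06,-0.13,0,0,0,-0.8],[-0.04,0.08,-0.14,0,0,0,-0.8]]}}

```text
clock: 9.37
position: [0.5646, -0.0487, 0.205]
ee_rot: [0.806, 0.591, 0.001, 0.002]
ft_force: [0.1, -0.8, 1.0]
grip_width: 0.102
grasp_force: 0.0
```

Call:
{"op": "jog_arm", "data": {"increments": [[0,0,0,0,0,0,-0.8],[0,0,0,0,0,0,-0.8],[0,0,0,0,0,0,-0.8]]}}

```text
clock: 9.62
position: [0.5629, -0.0445, 0.2004]
ee_rot: [0.805, 0.593, -0.001, -0.001]
ft_force: [0.4, -0.1, -0.1]
grip_width: 0.1
grasp_force: 0.0
```

```bash
python3 wb.py; python3 -c "
from h import *
cv2.imwrite('pics/w6.png',np.load('last.npz')['color'][:,:,::-1])"
```

```text
t 9.62 tray xy [-0.0025 -0.001 ] z 0.2004 toolx in tray [-0.  1.] tz [-0.002  0.    -1.   ] F [ 0.4 -0.1 -0.1] w 0.1
blob [70. 68.] 277 tray [-0.249  0.117] top z 0.007
blob [404.  96.] 687 tray [0.084 0.09 ] top z 0.016
blob [251. 108.] 336 tray [-0.065  0.079] top z 0.027
blob [318. 122.] 129 tray [-0.     0.066] top z 0.024
blob [359. 261.] 318 tray [ 0.039 -0.064] top z 0.068
blob [167. 277.] 168 tray [-0.188 -0.121] top z 0.007
blob [604. 392.] 394 tray [ 0.397 -0.296] top z 0.018
```

View pics/w6.png

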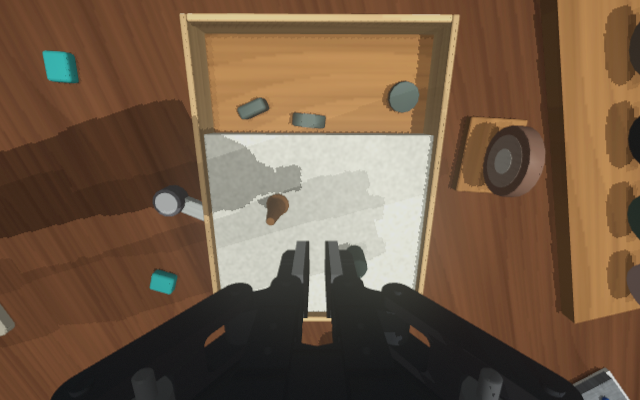

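All three stones are in the well: round (403,96), square (252,108) and oval (309,120), the last two resting on edge. The cone (277,207) and crystal (355,260) are standing. I'll pause, then check the stones have settled and that the cone is still in its starting place.

Call:
{"op": "jog_arm", "data": {"increments": [[0,0,0,0,0,0,-0.8],[0,0,0,0,0,0,-0.8],[0,0,0,0,0,0,-0.8],[0,0,0,0,0,0,-0.8],[0,0,0,0,0,0,-0.8]]}}

```text
clock: 10.08
position: [0.5636, -0.0445, 0.2013]
ee_rot: [0.805, 0.593, 0.0, -0.0]
ft_force: [0.6, -0.0, -0.2]
grip_width: 0.102
grasp_force: 0.0
```

```bash
python3 wb.py; python3 -c "
from h import *
T=np.load('tray.npz');c=dict(np.load('last.npz'))
for p in [(279,201),(354,254)]: print((T['R'].T@(onz(c,p,.036)[:2]-T['cen'])).round(4))
from workcell import workorder
print(workorder.hand_in())"
```

```text
t 10.08 tray xy [-0.0019 -0.0007] z 0.2013 toolx in tray [-0.001  1.   ] tz [-0.  0. -1.] F [ 0.6 -0.  -0.2] w 0.102
blob [70. 69.] 262 tray [-0.248  0.116] top z 0.007
blob [402.  97.] 681 tray [0.084 0.09 ] top z 0.016
blob [251. 108.] 330 tray [-0.065  0.079] top z 0.027
blob [317. 122.] 134 tray [-0.001  0.066] top z 0.024
blob [358. 261.] 295 tray [ 0.04  -0.064] top z 0.068
blob [166. 277.] 169 tray [-0.189 -0.12 ] top z 0.008
blob [603. 392.] 400 tray [ 0.398 -0.296] top z 0.018
[-0.0404 -0.0129]
[ 0.0398 -0.074 ]
the job is handed in; nothing more can be done
None
```

I pushed all three stones into the well, where they were at rest (oval and square on edge); the ring cone and crystal are upright within about 3 mm of where they began, and the job was handed in at 10.1 s with no verdict shown.

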